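# Check a pipette's return spring on the dial spring tester

## Task

Check the pipette's spring unit on the spring tester: stand it over the pin of the round plate, press its blue cap straight down until the cap's lower edge is level with the red band on the gauge post, hold it steady there for more than a second, and take care not to press it past the band or knock the plate, for the blue drag hand keeps the highest reading. Then lift the unit off and stand it upright in the green tray if the blue hand was left in the green zone of the dial, or in the red tray if it was left in the red zone. Leave the vial, the beaker and the dropper bottle where they are.

Things in the scene. Friction and masses are not known exactly. Their poses are not given: they have to be found in the camera images.
- spring: Spring unit, 60 mm tall, 55 g, standing upright: white foot ring (22 mm across, 8 mm high, 11 mm hole from below), coil, solid blue cap (22 mm across, 40 to 60 mm above the foot; grip or press here). Origin: centre of the foot's underside, z up. Captive: the cap moves only beyond a preload (1 to 9 N, unseen, differs), then 1 mm per 0.8 N, and springs back.
- rim (a point): Point on the spring unit's axis at the lower edge of the blue cap, 40 mm above the underside of the foot when the spring is free; it goes down with the cap.
- tester: Spring tester standing fixed on the work surface: white housing 112 x 112 mm, 58 mm high, round aluminium plate on top, dial (94 mm across) leaning back on its front, which looks along the tester's -x. Origin on the work surface under the middle of the plate, z up.
- seat (a point): Middle of the plate's top face (92 mm above the work surface when unloaded; plate 75 mm across), the foot of the pin. The steel pin is 8 mm thick and 19 mm high with a tapered tip. The plate sinks straight down under load, 1 mm for every newton, and comes back when relieved.
- mark (a point): Middle of the red band (3 mm high) on the white gauge post; 30 mm above seat, 29.5 mm from the pin on the tester's +y side. The post (10 mm wide along y, 3 mm thick, ending 46 mm above the plate) stands on the plate and sinks with it. Cap edge level with the band: the spring is 10 mm shorter and pushes with 8.5 to 17 N.
- plate (a joint): How far the plate has sunk (m): 0 unloaded, 0.001 for every newton of load (full scale 20 N).
- drag_hand (a joint): Blue drag hand of the dial (rad, clockwise): carried along by the black hand and left at the highest load so far; 0.235 rad per newton, 0 at the lower left, end of scale 20 N. Red zone from 6 N to 12.5 N (1.41 to 2.94 rad), green zone from 12.5 N to 18 N (2.94 to 4.23 rad).
- green_tray: Shallow green tray fixed on the work surface, 90 x 90 mm, walls 20 mm high and 3 mm thick, floor 3 mm. Origin at the centre of its underside.
- red_tray: Shallow red tray, otherwise like the green one.
- vial: Glass vial with grey cap, 22 mm across, 48 mm tall, loose; bystander.
- beaker: Small clear beaker, 46 mm across, 60 mm tall, loose; bystander.
- reagent_bottle: Brown dropper bottle with black top, 36 mm across, 108 mm tall, loose; bystander.
- dial_hand_tip (a point): Point on the black hand of the dial, 30 mm from its pivot. The black hand shows the load now, clockwise from the lower left.
- drag_hand_tip (a point): Point on the blue drag hand, 30 mm from its pivot, on the same centre as the black hand.
Mind the look-alikes: they are no part of the job. Several things look just like the green_tray: the one meant starts farthest to the robot's left. Leave any yellow look-alike of the spring alone.

How it is judged:
By the outcome, as a careful person would: the job done as asked, in the order asked, and still so for the second after the job is handed in, with the robot touching nothing.
It also fails if it takes over 45 s, if anything falls off the work surface, if the arm or the gripper's body presses on something with over 40 N, if the wrist force passes 120 N, or if a joint passes its speed limit or range.

## Robot

A 7-joint arm with a two-finger parallel gripper is mounted at the origin on a cart in front of the work surface, level with it; the furniture and walls round the work are solid. World frame = base frame: x ahead of the robot, y to its left, z up, the work surface at z = 0. Lengths are in m, angles in rad, forces in N, time in s.
With the tool pointing down it reaches from about 0.425 to 0.875 m from the base axis. Payload 8.4 kg.
Tool frame: the origin (TCP) lies at the very end of the fingers, on their centre line; the grasp point (between the pads) lies 19 mm behind it; z points along the fingers, y is the line along which they close (so a half turn about z gives the same grasp; the last joint's range is limited). The gripper opens to 85 mm and grips with 20 to 120 N. Pads are 22 mm wide; open, the fingers measure 114 mm over their backs; the gripper's body (76 mm by 85 mm) begins 54 mm behind the grasp point. The pads swing forward as they close: fully open they stand 13 mm farther back than shut.
Start: joints at [1.082, 0.333, 0.04, 1.465, -0.013, 1.343, -0.059], TCP at [0.247, -0.601, 0.231] pointing down, gripper open.
Joint ranges: [-2.58, 2.58], [-0.38, 2.09], [-1.3, 1.39], [0.25, 2.4], [-1.5, 4.64], [0.08, 2.09], [-2.65, 2.65]. Speed limits (rad/s): [2.22, 2.22, 2.79, 2.79, 3.14, 3.14, 3.14].

## Interface

Orientations are given as a rotation vector (axis times angle).
In Python, from cell import * gives the robot as it stands.
- The arm moves only by the tool apply_moves, never from a script. Its argument "increments" is a list that holds one entry, the list of rows, each a list of 6 numbers: the shift along the tool's x, y, z in units of 40 mm (1.0 is 40 mm), then the turn, a rotation vector about the tool's x, y, z in units of 30 degrees (1.0 is 30 degrees). A call has 1 to 10 rows; each row shifts and turns the commanded pose from where the row before left it, along the tool's axes as they then stand; what a row does not reach is not made up. A row lasts 1/8 s, in which the tool goes at most 62.5 mm and 10.7 degrees, less where a joint would pass 70% of its speed; a pose out of reach is approached as far as the arm can. A call with a number of a shift or a turn outside -1 to 1 is refused whole. A call with a gripper value outside its range is refused whole. "hand" is the opening, from 0 (shut) to 1 (fully open), set as the call begins (left out, the last holds). The fingers move at their own pace and stop on an object; the grip force is fixed at half the most. Time passes only in rows, so rows that do not move let the fingers close. It gives the time, the measured TCP pose, the force, the opening and the grip force at its end, in the units of the state.
- get_obs(): the state, without advancing time (a new reading comes with each control period).
- get_image(name): name is "scene" or "top" or "wrist"; returns a dict with "pixels" (420x560x3 uint8, blue, green, red), "vfov" (degrees; the focal length in pixels is half the picture's height over the tangent of half this angle, whatever the lens; pixels are square), "cx", "cy" (the principal point, pixels), "origin" and "orientation" of the camera in the world; the wrist camera has in their place "hand_eye" (4x4, takes a point from camera to tool coordinates, whose origin is the TCP and whose axes are the flange's). Camera axes: x right, y down, z forward; pixel columns grow to the right and rows downward; lengths in m; the calibration is good to about 2 mm. A picture is of the moment at which its call begins: read the wrist's pose just before it. There is no depth.
- close_job(): hands the job in; it is judged then, once.
Trained networks look in a picture, given as the dict that the camera call returned (one of the last four; its "shot" number tells which), for a name from the list of things; names that differ only in an ending like _2 or _b are one class to them, and where a whole thing is asked for, a point or a joint stands for the part that bears it (a point fixed in the world has none). Each returns a list of dicts, best first, with "confidence" (0 to 1); they miss things now and then, are a little off and sometimes report something else, mostly with a low value. They report only what shows in the picture. A call takes as long as a camera call. They do not tell look-alikes from the thing itself.
- masks_of(name, picture): "region" (420x560 bool, what is visible of it) and "bbox" ([left, top, right, bottom] in pixels, round what is visible of it).
The state is a dict: "clock": time; "qpos": joint angles; "dq": joint speeds; "joint_efforts": joint torques, N m; "tcp_pos": TCP position; "orientation": TCP orientation; "wrist_force": force on the tool from outside, world axes, zero at the start; "ft_torque": the same for the moment, N m; "opening": opening from 0.0 (shut) to 1.0 (fully open); "gripper_force": force on a finger pad.
Only numpy, scipy, OpenCV 4.12 (cv2) and the standard library are available. Lean on these libraries where they do the work, as an engineer would, in place of code of your own. Each camera call takes 0.05 s, during which the arm holds its last target. There are 200 camera calls.

## Working session

There is one attempt and no reset: what is moved stays moved. The work goes in short steps, Python scripts to look and compute and a tool call to move; the robot and the scene stay as the last step left them, time stands still between calls to the robot, and variables do not carry over. Pictures are saved under pics/ and viewed, at most 10 in all, crops included, and the job is handed in when it is done.

Besides the shell and the picture viewer there is one more tool, called after "Call:" as name(argument=value, ...) on one line, values as JSON. apply_moves: Moves the arm, as the interface text tells. Its arguments: {"type":"object","properties":{"increments":{"type":"array"},"hand":{"type":"number"}},"required":["increments"]}

```bash
mkdir -p pics; ls
cat > h.py <<'E'
from cell import *
import numpy as np, cv2
from scipy.spatial.transform import Rotation as R
def cam(im,obs=None):
    f=210/np.tan(np.radians(im["vfov"])/2)
    K=np.array([[f,0,im["cx"]],[0,f,im["cy"]],[0,0,1]])
    if "hand_eye" in im:
        T=np.eye(4);T[:3,:3]=R.from_rotvec(obs["orientation"]).as_matrix();T[:3,3]=obs["tcp_pos"]
        T=T@np.array(im["hand_eye"]);return K,T[:3,:3],T[:3,3]
    o=np.array(im["orientation"],float)
    Rm=o if o.shape==(3,3) else R.from_rotvec(o).as_matrix() if o.size==3 else R.from_quat(o).as_matrix()
    return K,Rm,np.array(im["origin"])
def ray(c,u,v):
    K,Rm,o=c; d=Rm@np.linalg.solve(K,[u,v,1]); return o,d/np.linalg.norm(d)
def atz(c,u,v,z):
    o,d=ray(c,u,v); return o+d*(z-o[2])/d[2]
def proj(c,p):
    K,Rm,o=c; q=K@(Rm.T@(np.array(p)-o)); return q[:2]/q[2]
def tri(rays):
    A=0;b=0
    for o,d in rays:
        P=np.eye(3)-np.outer(d,d);A=A+P;b=b+P@o
    return np.linalg.solve(A,b)
E
python3 - <<'E'
from h import *
a=get_image("scene");b=get_image("top")
print({k:a[k] for k in a if k!="pixels"},{k:b[k] for k in b if k!="pixels"})
cv2.imwrite("pics/s1.png",a["pixels"]);cv2.imwrite("pics/t1.png",b["pixels"])
for n in ["spring","rim","tester","seat","mark","plate","green_tray","red_tray","vial","beaker","reagent_bottle"]:
  for nm,im in(("scene",a),("top",b)):
    for m in masks_of(n,im)[:4]:
        ys,xs=np.nonzero(m["region"]);print(n,nm,round(m["confidence"],2),m["bbox"],round(xs.mean(),1),round(ys.mean(),1),len(xs))
print(get_obs())
E
```

```text
pics
{'vfov': 49.88794234722038, 'cx': 277.51211615250156, 'cy': 211.758106075321, 'origin': array([0.08036015, 0.57690259, 1.10646078]), 'orientation': array([-0.81845803,  2.62182639, -1.04499383]), 'shot': 1} {'vfov': 54.69777010996234, 'cx': 282.1957754656702, 'cy': 202.5239123483266, 'origin': array([ 0.41065542, -0.20483573,  1.54998615]), 'orientation': array([-2.13481708,  2.18179354, -0.10717937]), 'shot': 2}
spring scene 0.58 [227.7, 350.5, 235.3, 365.0] 231.3 357.3 139
spring scene 0.55 [198.3, 347.8, 208.4, 363.8] 201.8 355.1 154
spring top 0.59 [161.3, 218.4, 171.7, 225.6] 166.8 223.4 79
spring top 0.52 [174.3, 236.9, 183.5, 242.7] 176.4 239.9 35
rim scene 0.68 [198.4, 346.4, 206.8, 359.6] 201.1 352.2 96
tester scene 0.92 [207.5, 252.9, 276.3, 312.1] 243.6 283.6 2437
tester top 0.57 [213.5, 187.4, 251.8, 242.1] 228.2 211.0 1476
seat top 0.76 [216.1, 191.6, 236.7, 213.5] 227.6 201.0 344
mark scene 0.9 [225.8, 252.9, 247.7, 278.3] 235.5 265.2 460
mark top 0.87 [214.8, 190.8, 236.4, 210.7] 227.4 201.1 351
mark top 0.29 [211.5, 183.9, 250.5, 242.3] 227.9 211.0 1482
plate sce
[... 1070 characters left out ...]
.08180176,  0.33319292,  0.0398684 ,  1.46539898, -0.01338597,
        1.34332538, -0.05849848]), 'dq': array([-1.66939148e-05,  6.60707116e-04, -1.59463447e-03,  8.03762006e-04,
       -9.85331008e-04, -3.76870495e-04,  1.62718036e-04]), 'joint_efforts': array([-1.65207257e-04, -6.58322811e+01,  1.36212699e+00, -4.05818081e+01,
        1.66007417e-02,  3.11297859e-03, -5.21549140e-06]), 'tcp_pos': array([ 0.24698653, -0.60120709,  0.23131253]), 'orientation': array([-3.08205598e+00, -6.08413698e-01,  1.63802294e-05]), 'wrist_force': array([-1.07396229,  0.07072016,  0.05281346]), 'ft_torque': array([ 0.01031769, -0.08824812,  0.0070429 ]), 'gripper_force': 0.0, 'opening': 1.000554804795514}
```

Run:
```python
import cv2,numpy as np
a=cv2.imread("pics/s1.png");b=cv2.imread("pics/t1.png")
cv2.imwrite("pics/s1c.png",cv2.resize(a[150:400,140:440],None,fx=2.6,fy=2.4,interpolation=cv2.INTER_CUBIC))
cv2.imwrite("pics/t1c.png",cv2.resize(b[150:270,140:440],None,fx=2.6,fy=2.6,interpolation=cv2.INTER_CUBIC))
```

```text
(no output)
```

View pics/s1c.png

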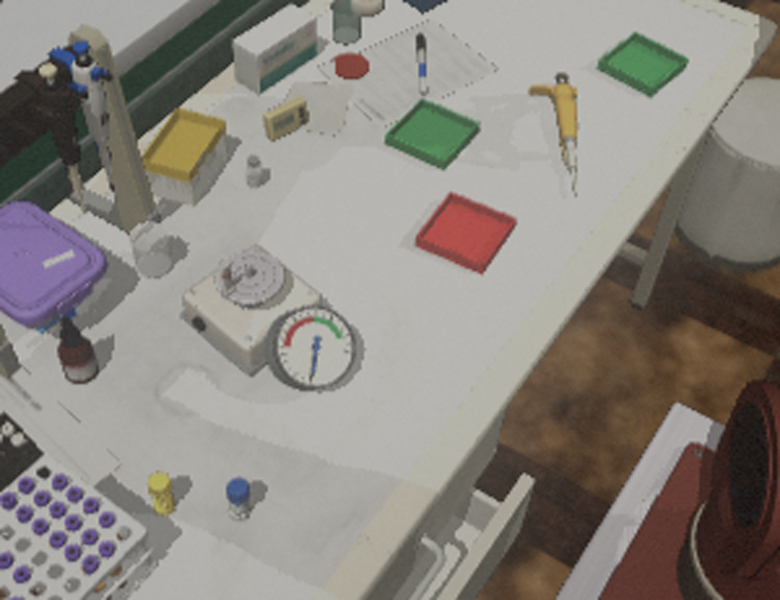

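View pics/t1c.png

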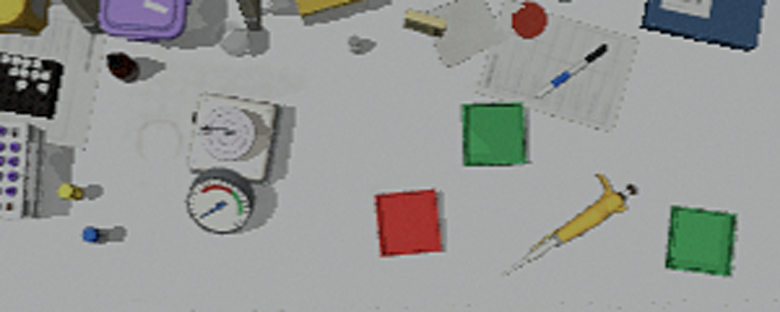

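Run:
```python
from h import *
a=get_image("scene");b=get_image("top");o=get_obs()
w=get_image("wrist");A=cam(a);B=cam(b)
def t(pa,pb): 
    p=tri([ray(A,*pa),ray(B,*pb)]); print(p.round(4), (proj(A,p)-pa).round(1),(proj(B,p)-pb).round(1)); return p
print("spring blue",atz(A,231.3,357.3,.04), atz(B,176.4,239.9,.055))
print("yellow",atz(A,201.8,355.1,.03), atz(B,166.8,223.4,.05))
print("seat");t((235.8,265),(227.4,201)); print(atz(A,235.8,265,.092),atz(B,227.4,201,.092))
for n,pa,pb in(("g1",(305.6,205.1),(329.8,200.9)),("g2",(386.7,176.1),(409.3,242.8)),("red",(318.9,246.4),(296.8,235.3))):
    print(n,atz(A,*pa,.01),atz(B,*pb,.01))
print(w["hand_eye"],w["vfov"]); print(o["clock"])
bl=b["pixels"].astype(int); m=(bl[...,0]-bl[...,2]>50)&(bl[...,0]-bl[...,1]>25); m[:220]=0;m[260:]=0;m[:,:165]=0;m[:,190:]=0
ys,xs=np.nonzero(m);print("bluecap top",xs.mean(),ys.mean(),len(xs),atz(B,xs.mean(),ys.mean(),.057))
bl=a["pixels"].astype(int); m=(bl[...,0]-bl[...,2]>40)&(bl[...,0]-bl[...,1]>15); m[:340]=0;m[370:]=0;m[:,:220]=0;m[:,245:]=0
ys,xs=np.nonzero(m);print("bluecap sc",xs.mean(),ys.mean(),len(xs),atz(A,xs.mean(),ys.mean(),.052))
# yaw from plate/dial: housing edges in top
print("top dial",atz(B,140+222/2.6,150+203/2.6,.05))
```

```text
spring blue [0.44458525 0.215913   0.04      ] [0.44831232 0.20369211 0.055     ]
yellow [0.51240939 0.25012187 0.03      ] [0.51019924 0.24128333 0.05      ]
seat
[0.5857 0.0109 0.0857] [0.4 0.1] [-0.2 -0.3]
[0.58373151 0.01485349 0.092     ] [0.58380505 0.00938583 0.092     ]
g1 [ 0.58524546 -0.36327926  0.01      ] [ 0.58510454 -0.36961224  0.01      ]
g2 [ 0.42223405 -0.65682125  0.01      ] [ 0.41988316 -0.66257963  0.01      ]
red [ 0.45684395 -0.23513368  0.01      ] [ 0.45705269 -0.24060496  0.01      ]
[[ 2.17975354e-04 -9.58162830e-01 -2.86223592e-01  7.37225103e-02]
 [ 9.99999963e-01  2.55883663e-04 -9.50406222e-05  2.18808495e-04]
 [ 1.64304332e-04 -2.86223560e-01  9.58162850e-01 -1.41988031e-01]
 [ 0.00000000e+00  0.00000000e+00  0.00000000e+00  1.00000000e+00]] 63.47813764529922
1.3
bluecap top 174.41666666666666 240.33333333333334 24 [0.44683083 0.21044613 0.057     ]
bluecap sc 230.1578947368421 353.56140350877195 57 [0.44883726 0.21393807 0.052     ]
top dial [0.48813894 0.02363093 0.05      ]
```

Candidates: there are two green trays. One is at top px (330,201), y≈-0.37, and the other is at (409,243), y≈-0.66. Larger y is the robot's left, so the first one is meant. It is confirmed in the enlarged top crop at (495,133). The blue-capped unit is at top px (176,240) and scene px (231,357). The yellow look-alike is at top px (167,223).

Next I swing over the tester.

Call:
apply_moves(increments=[[[1, -0.11, 0, 0, 0, -0.123], [1, -0.11, 0, 0, 0, -0.123], [1, -0.11, 0, 0, 0, -0.123], [1, -0.11, 0, 0, 0, -0.123], [1, -0.11, 0, 0, 0, -0.123], [1, -0.11, 0, 0, 0, -0.123], [1, -0.11, 0, 0, 0, -0.123], [1, -0.11, 0, 0, 0, -0.123], [1, -0.11, 0, 0, 0, -0.123], [1, -0.11, 0, 0, 0, -0.123]]])

```text
clock: 2.6
tcp_pos: [0.5263, -0.3193, 0.2314]
orientation: [2.729, 1.555, 0.0]
wrist_force: [-0.2, -0.4, 0.0]
opening: 1.002
gripper_force: 0.0
```

Call:
apply_moves(increments=[[[1, -0.11, 0, 0, 0, -0.123], [1, -0.11, 0, 0, 0, -0.123], [1, -0.11, 0, 0, 0, -0.123], [1, -0.11, 0, 0, 0, -0.123], [1, -0.11, 0, 0, 0, -0.123], [1, -0.11, 0, 0, 0, -0.123], [1, -0.11, 0, 0, 0, -0.123], [0.5, 0, 0, 0, 0, 0], [0, 0, 0, 0, 0, 0]]])

```text
clock: 3.72
tcp_pos: [0.5923, -0.028, 0.2314]
orientation: [2.314, 2.124, 0.0]
wrist_force: [0.9, -0.1, 0.5]
opening: 1.0
gripper_force: 0.0
```

Run:
```python
from h import *
o=get_obs();w=get_image("wrist");W=cam(w,o)
print(o["clock"],o["tcp_pos"],R.from_rotvec(o["orientation"]).as_matrix().round(3).tolist(),o["wrist_force"],np.abs(o["dq"]).max())
cv2.imwrite("pics/w1.png",w["pixels"])
print("exp seat px",proj(W,[.5857,.0109,.092]))
for n in ["seat","plate","mark","tester"]:
    for m in masks_of(n,w)[:2]:
        ys,xs=np.nonzero(m["region"]);print(n,round(m["confidence"],2),m["bbox"],xs.mean(),ys.mean())
```

```text
3.725 [ 0.59234091 -0.02797137  0.23143289] [[0.085, 0.996, 0.0], [0.996, -0.085, 0.0], [0.0, 0.0, -1.0]] [ 0.91894972 -0.11551989  0.50250383] 0.04357793570982394
exp seat px [263.21619102 152.08184687]
seat 0.59 [217.8, 103.8, 310.8, 194.3] 263.66324435318273 148.5869530879798
plate 0.97 [217.1, 103.5, 309.5, 196.8] 263.45055460084365 148.6445867833151
mark 0.82 [217.1, 99.9, 310.0, 195.4] 263.3521973785659 148.80508866615267
tester 0.91 [124.8, 77.0, 331.4, 209.1] 232.20051008578716 137.7590076512868
```

View pics/w1.png

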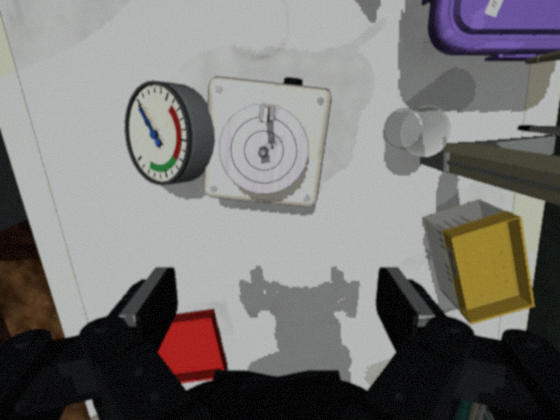

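Run:
```python
from h import *
o=get_obs();w=get_image("wrist");W=cam(w,o)
c=np.array([atz(W,u,v,.058) for u,v in((211,77),(328,90),(318,206),(205,195))]);print(c.round(4),c.mean(0))
ex=((c[1]-c[0])+(c[2]-c[3]))[:2];ey=((c[0]-c[3])+(c[1]-c[2]))[:2]
print("yaw x",np.degrees(np.arctan2(ex[1],ex[0])),"yaw y-90",np.degrees(np.arctan2(ey[1],ey[0]))-90)
m=masks_of("plate",w)[0]["region"].astype(np.uint8)
cn=max(cv2.findContours(m,0,1)[0],key=len);h=cv2.convexHull(cn)
p=np.array([atz(W,*q[0],.092)[:2] for q in cn])
(cx,cy),r=cv2.minEnclosingCircle(p.astype(np.float32));print("circle",cx,cy,r)
A=np.c_[2*p,np.ones(len(p))]
s=np.linalg.lstsq(A,(p**2).sum(1),rcond=None)[0];print("lsq",s[:2],np.sqrt(s[2]+s[0]**2+s[1]**2))
cr=cv2.resize(w["pixels"][85:215,115:340],None,fx=3.5,fy=3.5,interpolation=cv2.INTER_CUBIC);cv2.imwrite("pics/w2.png",cr)
print("pin tip px", proj(W,[s[0],s[1],.111]),"seat",proj(W,[s[0],s[1],.092]))
```

```text
[[ 0.5453  0.0724  0.058 ]
 [ 0.6459  0.0527  0.058 ]
 [ 0.6315 -0.0523  0.058 ]
 [ 0.5244 -0.0318  0.058 ]] [0.58679034 0.0102367  0.058     ]
yaw x -10.95998865018493 yaw y-90 -9.591906284814982
circle 0.5863000750541687 0.012340979650616646 0.03752283379435539
lsq [0.58610359 0.01218688] 0.036578237192152994
pin tip px [262.33664461 149.66232476] seat [263.25692521 146.91271954]
```

View pics/w2.png

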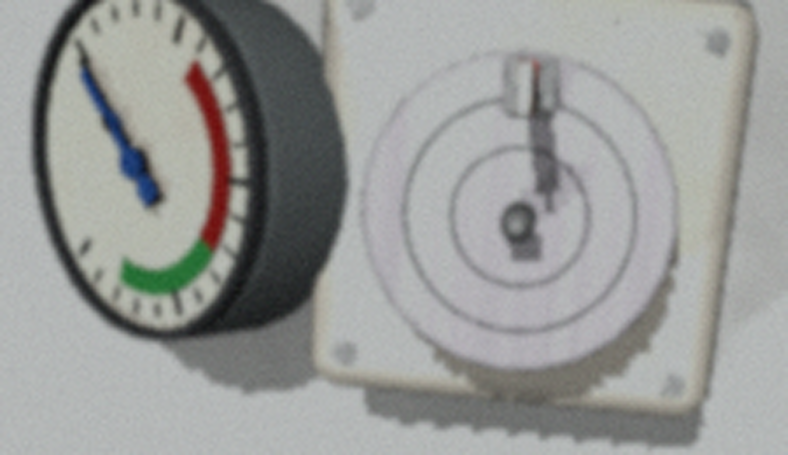

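Call:
apply_moves(increments=[[[0.75, -0.68, 0.2, 0, 0, 0], [0.75, -0.68, 0.35, 0, 0, 0], [0.75, -0.68, 0.35, 0, 0, 0], [0.75, -0.68, 0.35, 0, 0, 0], [0.75, -0.68, 0.35, 0, 0, 0], [0.75, -0.68, 0.35, 0, 0, 0], [0, 0, 0, 0, 0, 0], [0, 0, 0, 0, 0, 0]]], hand=0.6)

```text
clock: 5.08
tcp_pos: [0.4458, 0.1638, 0.1537]
orientation: [2.315, 2.122, 0.001]
wrist_force: [0.5, -0.8, -0.5]
opening: 0.596
gripper_force: 0.0
```

```bash
cat > sp.py <<'E'
from h import *
o=get_obs();w=get_image("wrist");W=cam(w,o);Rt=R.from_rotvec(o["orientation"]).as_matrix()
print(o["clock"],o["tcp_pos"],o["wrist_force"],o["opening"])
b=w["pixels"].astype(int);m=((b[...,0]-b[...,2]>50)&(b[...,0]-b[...,1]>25)).astype(np.uint8)
n,l,s,c=cv2.connectedComponentsWithStats(m)
for i in range(1,n):
    if s[i,4]>150: print("blue",s[i],c[i],"cap mid z.05:",atz(W,*c[i],.052))
for k in masks_of("spring",w)[:3]:
    ys,xs=np.nonzero(k["region"]);print(round(k["confidence"],2),k["bbox"],xs.mean(),ys.mean())
cv2.imwrite("pics/w3.png",w["pixels"])
E
python3 sp.py
```

```text
5.075 [0.44575323 0.16380764 0.15366193] [ 0.4882413  -0.83701849 -0.46108001] 0.5964967370265845
blue [259 128  29  31 708] [272.89265537 142.98870056] cap mid z.05: [0.44851068 0.21298002 0.052     ]
0.83 [335.2, 62.9, 383.2, 101.9] 358.48470588235296 81.6635294117647
0.81 [254.5, 125.0, 289.4, 161.3] 272.9137529137529 142.34382284382284
```

View pics/w3.png

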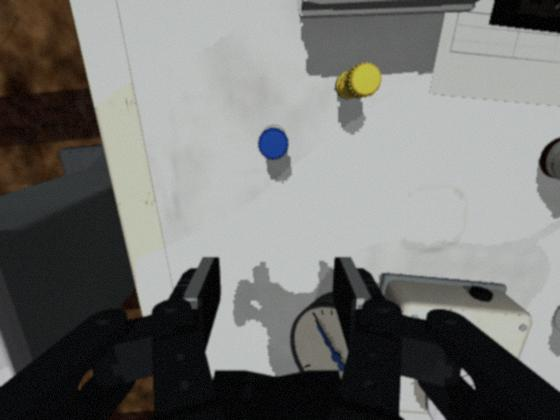

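Wrist view: the blue-capped unit is at px (273,143), alone and upright. The yellow one is at (365,80) and is left alone. I'm going to grasp the blue one.

Call:
apply_moves(increments=[[[0.62, -0.02, 0.4, 0, 0, 0], [0.61, -0.02, 0.4, 0, 0, 0], [0, 0, 0.7, 0, 0, 0], [0, 0, 0.7, 0, 0, 0], [0, 0, 0.5, 0, 0, 0], [0, 0, 0.32, 0, 0, 0], [0, 0, 0, 0, 0, 0], [0, 0, 0, 0, 0, 0]]])

```text
clock: 6.18
tcp_pos: [0.4484, 0.2139, 0.0333]
orientation: [2.315, 2.123, 0.002]
wrist_force: [-0.2, -0.1, -0.1]
opening: 0.6
gripper_force: 0.0
```

```bash
python3 sp.py
```

```text
6.175 [0.44843258 0.21385257 0.03329813] [-0.2161311  -0.06360564 -0.0843051 ] 0.6004440068519885
blue [ 248  262   54   65 2678] [274.58999253 295.03547423] cap mid z.05: [0.44851548 0.2133799  0.052     ]
0.94 [247.5, 230.8, 300.3, 327.7] 275.0022539444027 281.3451039318808
0.8 [375.2, 151.9, 476.2, 230.0] 423.8122122122122 189.76996996996996
```

Call:
apply_moves(increments=[[[0, 0, 0, 0, 0, 0], [0, 0, 0, 0, 0, 0], [0, 0, 0, 0, 0, 0], [0, 0, 0, 0, 0, 0], [0, 0, 0, 0, 0, 0]]], hand=0)

```text
clock: 6.9
tcp_pos: [0.448, 0.2139, 0.0328]
orientation: [2.315, 2.124, 0.001]
wrist_force: [-1.0, -0.0, 5.2]
opening: 0.229
gripper_force: 58.6
```

```bash
python3 sp.py; python3 -c "
import sys;sys.path.insert(0,'.')
from h import *
print(get_obs()['gripper_force'])"
```

```text
6.9 [0.447994   0.21386426 0.03284821] [-1.03306629 -0.0057214   5.19394981] 0.22878947400026076
blue [ 253  262   49   65 2512] [276.82882166 295.23925159] cap mid z.05: [0.44901459 0.21349135 0.052     ]
0.94 [375.1, 152.4, 477.6, 232.4] 425.5641791044776 190.20417910447762
0.57 [252.7, 229.4, 303.2, 326.4] 276.25210727969346 281.2779054916986
58.56006620614686
```

Call:
apply_moves(increments=[[[0, 0, -0.5, 0, 0, 0], [0, 0, -1, 0, 0, 0], [-0.5, 0.4, -1, 0, 0, 0], [-0.8, 0.65, -0.9, 0, 0, 0], [-0.8, 0.65, -0.6, 0, 0, 0], [-0.8, 0.65, 0, 0, 0, 0], [-0.8, 0.65, 0, 0, 0, 0], [-0.7, 0.6, 0, 0, 0, 0.18], [0, 0, 0, 0, 0, 0], [0, 0, 0, 0, 0, 0]]])

```text
clock: 8.25
tcp_pos: [0.5755, 0.0268, 0.1921]
orientation: [-2.41, -2.013, 0.001]
wrist_force: [-1.0, 0.1, -0.4]
opening: 0.227
gripper_force: 59.0
```

```bash
cat > ck.py <<'E'
from h import *
import sys
o=get_obs();w=get_image("wrist");W=cam(w,o);Rt=R.from_rotvec(o["orientation"]).as_matrix()
print(o["clock"],o["tcp_pos"],o["wrist_force"],o["opening"],o["gripper_force"],Rt.round(3).tolist())
S=np.array([.5862,.0122,.092]);print("to seat in tool",(Rt.T@(S-o["tcp_pos"])).round(4))
cv2.imwrite(f"pics/{sys.argv[1]}.png",w["pixels"])
b=w["pixels"].astype(int);m=((b[...,0]-b[...,2]>50)&(b[...,0]-b[...,1]>25)).astype(np.uint8)
n,l,s,c=cv2.connectedComponentsWithStats(m)
for i in range(1,n):
    if s[i,4]>150: print("blue",s[i],c[i])
print("seat,mark px",proj(W,S),proj(W,S+[.0295*np.sin(np.radians(10.3)),.0295*np.cos(np.radians(10.3)),.03]))
for nm in("spring","plate"):
  for k in masks_of(nm,w)[:1]:
    print(nm,round(k["confidence"],2),k["bbox"])
E
python3 ck.py w4
```

```text
8.25 [0.575538   0.02678975 0.19210606] [-0.98245434  0.07834264 -0.42099034] 0.22730832398958278 58.998942792532034 [[0.178, 0.984, -0.001], [0.984, -0.178, 0.001], [0.0, -0.001, -1.0]]
to seat in tool [-0.0125  0.0132  0.1001]
blue [ 479    0   81  100 1659] [507.99457505  73.83001808]
blue [ 502    0   58   78 3133] [527.2256623   38.97159272]
blue [ 254  262   48   65 2487] [276.93928428 295.01809409]
seat,mark px [292.70816425 226.18480343] [295.47347569 198.55963891]
spring 0.83 [250.1, 229.3, 303.9, 328.9]
plate 0.59 [246.7, 177.2, 339.8, 270.0]
```

View pics/w4.png

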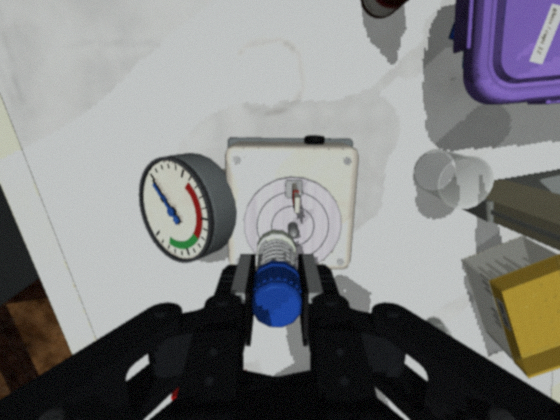

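```bash
cat > fit.py <<'E'
from h import *
from scipy.optimize import least_squares
o=get_obs();w=get_image("wrist");Rt=R.from_rotvec(o["orientation"]).as_matrix()
H=np.array(w["hand_eye"]);f=210/np.tan(np.radians(w["vfov"])/2)
C=(np.array([[f,0,w["cx"]],[0,f,w["cy"]],[0,0,1]]),H[:3,:3],H[:3,3]) # in tool frame
th=np.linspace(0,2*np.pi,72)
def circ(x,y,z,r,C=C): return np.array([proj(C,[x+r*np.cos(t),y+r*np.sin(t),z]) for t in th])
def bb(p): return np.r_[p.min(0),p.max(0)]
b=w["pixels"].astype(int);m=((b[...,0]-b[...,2]>45)&(b[...,0]-b[...,1]>20)).astype(np.uint8)
n,l,s,c=cv2.connectedComponentsWithStats(m)
i=[i for i in range(1,n) if s[i,4]>1500 and 230<c[i][0]<320 and c[i][1]>200][0]
box=np.r_[s[i,0]-.5,s[i,1]-.5,s[i,0]+s[i,2]-.5,s[i,1]+s[i,3]-.5]
g=lambda q:bb(np.r_[circ(q[0],q[1],q[2],.011),circ(q[0],q[1],q[2]+.02,.011)])-box
r=least_squares(g,[0,0,-.027],x_scale=.01);print("cap box",box,"cap top tool xyz",r.x.round(4),r.fun.round(1))
k=masks_of("spring",w)[0];print("spring bbox",k["bbox"],"pred foot bbox (axis straight)",bb(circ(r.x[0],r.x[1],r.x[2]+.06,.011)).round(1),"foot with x=0,y=0",bb(circ(0,0,.033,.011)).round(1))
Wc=cam(w,o);k=masks_of("plate",w)[0];S=np.array([.5862,.0122,.092])
print("plate bbox",k["bbox"],"pred",bb(circ(*S,.0375,C=Wc)).round(1))
E
python3 fit.py
python3 - <<'E'
import cv2
b=cv2.imread("pics/w4.png");cv2.imwrite("pics/w4c.png",cv2.resize(b[165:335,225:360],None,fx=3.5,fy=3.5,interpolation=cv2.INTER_CUBIC))
E
```

```text
cap box [252.5 261.5 301.5 326.5] cap top tool xyz [-0.0097  0.0011 -0.011 ] [-0.5  0.4  0.5 -0.4]
spring bbox [251.9, 231.3, 300.7, 328.1] pred foot bbox (axis straight) [258.8 232.9 294.9 266.3] foot with x=0,y=0 [255.1 226.6 294.6 263.3]
plate bbox [241.3, 175.1, 341.3, 265.5] pred [243.1 177.8 342.2 271.4]
```

View pics/w4c.png

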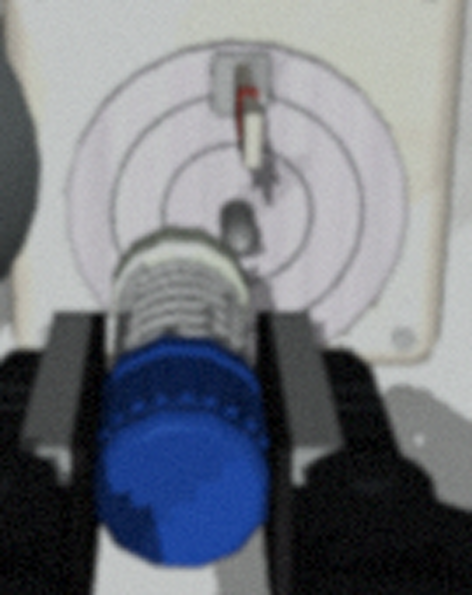

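```bash
cat >> fit.py <<'E'
print("cx,cy",w["cx"],w["cy"])
for x in(-.006,-.004,-.002,0,.002):
  for z in (-.0272,-.024):
    print(x,z,"cap",bb(np.r_[circ(x,.001,z,.011),circ(x,.001,z+.02,.011)]).round(1),"foot",bb(np.r_[circ(x,.001,z+.052,.011),circ(x,.001,z+.06,.011)]).round(1))
E
python3 fit.py
```

```text
cap box [252.5 261.5 301.5 326.5] cap top tool xyz [-0.0097  0.0011 -0.011 ] [-0.5  0.4  0.5 -0.4]
spring bbox [250.3, 229.6, 302.1, 328.5] pred foot bbox (axis straight) [258.8 232.9 294.9 266.3] foot with x=0,y=0 [255.1 226.6 294.6 263.3]
plate bbox [245.7, 175.5, 340.4, 265.9] pred [242.5 177.  341.7 270.7]
cx,cy 276.3527741315204 209.22406613641812
-0.006 -0.0272 cap [248.6 270.3 304.9 343.1] foot [256.2 237.  297.1 279.9]
-0.006 -0.024 cap [249.2 267.  304.2 337.9] foot [256.5 234.9 296.8 277.1]
-0.004 -0.0272 cap [248.5 266.1 305.  338.8] foot [256.1 233.6 297.2 276.6]
-0.004 -0.024 cap [249.1 262.9 304.4 333.7] foot [256.5 231.5 296.8 273.9]
-0.002 -0.0272 cap [248.4 261.9 305.1 334.5] foot [256.1 230.2 297.2 273.3]
-0.002 -0.024 cap [249.  258.8 304.5 329.5] foot [256.4 228.2 296.9 270.6]
0 -0.0272 cap [248.3 257.7 305.3 330.2] foot [256.  226.7 297.3 270. ]
0 -0.024 cap [248.9 254.6 304.6 325.2] foot [256.3 224.8 297.  267.3]
0.002 -0.0272 cap [248.1 253.5 305.4 325.9] foot [255.9 223.2 297.4 266.6]
0.002 -0.024 cap [248.8 250.5 304.7 321. ] foot [256.3 221.4 297.  264. ]
```

Call:
apply_moves(increments=[[[-0.32, 0.15, 0, 0, 0, 0], [-0.32, 0.15, 0.3, 0, 0, 0], [0, 0, 0.4, 0, 0, 0], [0, 0, 0.3, 0, 0, 0], [0, 0, 0, 0, 0, 0], [0, 0, 0, 0, 0, 0]]])

```text
clock: 9.45
tcp_pos: [0.5834, -0.0008, 0.1528]
orientation: [-2.412, -2.013, -0.001]
wrist_force: [-0.5, -0.7, -0.9]
opening: 0.226
gripper_force: 59.0
```

```bash
python3 ck.py w5
python3 - <<'E'
import cv2
b=cv2.imread("pics/w5.png");cv2.imwrite("pics/w5c.png",cv2.resize(b[130:330,190:360],None,fx=3,fy=3,interpolation=cv2.INTER_CUBIC))
E
```

```text
9.45 [ 0.5833958  -0.0008304   0.15275364] [-0.49021183 -0.70366774 -0.85451989] 0.22581430742997513 59.011919316253625 [[0.179, 0.984, 0.0], [0.984, -0.179, 0.0], [0.0, 0.0, -1.0]]
to seat in tool [0.0133 0.0004 0.0608]
blue [ 506    0   54   47 1039] [530.10490857  26.81424447]
blue [535   0  25  20 390] [548.83846154   7.97948718]
blue [114 161  29  47 204] [129.72058824 187.18137255]
blue [ 254  262   48   65 2531] [277.19478467 294.83879889]
seat,mark px [275.6774953  208.15181115] [275.56064802 169.54484313]
spring 0.63 [248.2, 230.9, 302.5, 327.6]
plate 0.83 [215.2, 149.3, 334.9, 258.2]
```

View pics/w5c.png

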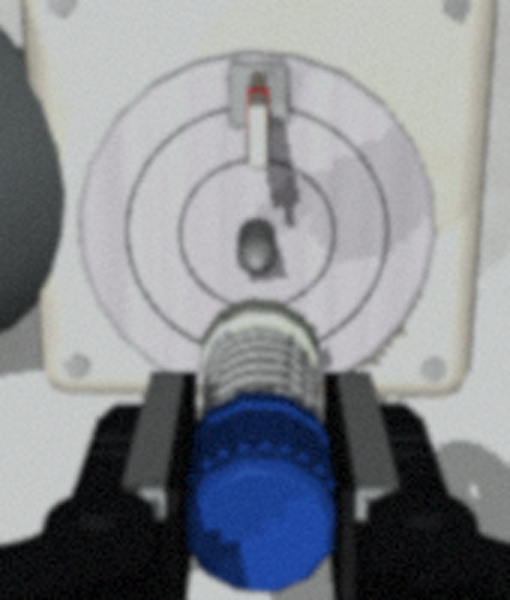

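Call:
apply_moves(increments=[[[0.19, -0.012, 0, 0, 0, 0], [0.19, -0.013, 0, 0, 0, 0], [0, 0, 0, 0, 0, 0], [0, 0, 0.15, 0, 0, 0], [0, 0, 0.1, 0, 0, 0], [0, 0, 0.1, 0, 0, 0], [0, 0, 0, 0, 0, 0], [0, 0, 0, 0, 0, 0]]])

```text
clock: 10.6
tcp_pos: [0.5851, 0.0137, 0.1386]
orientation: [2.413, 2.012, 0.0]
wrist_force: [-0.5, 0.4, -0.0]
opening: 0.228
gripper_force: 59.0
```

```bash
cat > fo.py <<'E'
from h import *
import sys
F=[];Z=[]
for i in range(int(sys.argv[1])):
    o=get_obs();w=get_image("wrist");F.append(o["wrist_force"]);Z.append(o["tcp_pos"])
F=np.array(F);Z=np.array(Z)
print(o["clock"],"F",F.mean(0).round(2),F.std(0).round(2),"tcp",Z.mean(0).round(5),"cx",w["cx"])
if len(sys.argv)>2: cv2.imwrite(f"pics/{sys.argv[2]}.png",w["pixels"])
E
python3 fo.py 4 w6
```

```text
10.75 F [-0.11  0.2  -0.17] [0.34 0.49 0.3 ] tcp [0.58511 0.01375 0.13867] cx 276.3527741315204
```

Call:
apply_moves(increments=[[[0, 0, 0.1, 0, 0, 0], [0, 0, 0.1, 0, 0, 0], [0, 0, 0.05, 0, 0, 0], [0, 0, 0, 0, 0, 0], [0, 0, 0, 0, 0, 0]]])

```text
clock: 11.42
tcp_pos: [0.5851, 0.0138, 0.1286]
orientation: [2.412, 2.012, 0.0]
wrist_force: [0.0, 0.1, -0.7]
opening: 0.227
gripper_force: 59.0
```

```bash
python3 fo.py 4 w7
cat > dial.py <<'E'
import cv2,numpy as np,sys
def dial(b,dbg=False):
    i=b.astype(int);B,G,Rr=i[...,0],i[...,1],i[...,2]
    X=np.zeros(B.shape,bool);X[100:330,60:245]=1
    red=(Rr-G>50)&(Rr-B>50)&X; gr=(G-Rr>35)&(G-B>15)&X; bl=(B-Rr>40)&(B-G>15)&X
    def big(m):
        n,l,s,c=cv2.connectedComponentsWithStats(m.astype(np.uint8)); return l==1+np.argmax(s[1:,4])
    gr=big(gr);red=big(red);bl=big(bl)
    hs=cv2.floodFill
    ys,xs=np.nonzero(bl);c0=(xs.mean(),ys.mean())
    face=((B+G+Rr)/3>105).astype(np.uint8)&X
    face=((face>0)|red|gr|bl).astype(np.uint8)
    face=cv2.morphologyEx(face,cv2.MORPH_CLOSE,np.ones((5,5)))
    face=cv2.morphologyEx(face,cv2.MORPH_OPEN,np.ones((5,5)))
    n,l,s,c=cv2.connectedComponentsWithStats(face);k=l[int(ys.mean()),int(xs.mean())]
    cn=max(cv2.findContours((l==k).astype(np.uint8),0,cv2.CHAIN_APPROX_NONE)[0],key=len)
    (ex,ey),(d1,d2),ang=cv2.fitEllipse(cv2.convexHull(cn))
    a=np.radians(ang);M=np.diag([2/d1,2/d2])@np.array([[np.cos(a),np.sin(a)],[-np.sin(a),np.cos(a)]])
    N=lambda m:(M@(np.c_[np.nonzero(m)[::-1]]-[ex,ey]).T)
    def angs(m,ref=None):
        p=N(m);return np.arctan2(p[1],p[0]),np.hypot(*p)
    return dict(ell=(ex,ey,d1,d2,ang),red=N(red),gr=N(gr),bl=N(bl),n=(red.sum(),gr.sum(),bl.sum()))
def read(b):
    D=dial(b);ar=np.arctan2(D["red"][1],D["red"][0]);ag=np.arctan2(D["gr"][1],D["gr"][0])
    z=lambda a:np.angle(np.exp(1j*a).mean())
    mr=z(ar);rr=np.angle(np.exp(1j*(ar-mr)));mg=z(ag);gg=np.angle(np.exp(1j*(ag-mg)))
    r0,r1=mr+np.percentile(rr,[1,99]);g0,g1=mg+np.percentile(gg,[1,99])
    # hand: principal direction; tip=far end
    p=D["bl"].T;m=p.mean(0);u=np.linalg.svd(p-m)[2][0];r=np.hypot(*p.T)
    if u@p[r>np.percentile(r,90)].mean(0)<0:u=-u
    h=np.arctan2(u[1],u[0]);hub=np.cross(u,m)
    w=lambda x:np.mod(x,2*np.pi)
    print("ell",np.round(D["ell"],1),D["n"],"red len",w(r1-r0).round(3),"(1.53) green len",w(g1-g0).round(3),"(1.29) mid-mid",w(mg-mr).round(3),"(1.41)")
    # theta: mid red 2.175, mid green 3.585
    t=2.175+np.mod(h-mr+np.pi,2*np.pi)-np.pi; t2=3.585+np.mod(h-mg+np.pi,2*np.pi)-np.pi
    print("hand rad via red",t.round(3),"via green",t2.round(3),"N",round(t/.235,2),round(t2/.235,2),"hub off",hub.round(3))
if __name__=="__main__":read(cv2.imread(sys.argv[1]))
E
for f in w1 w4 w5 w7; do python3 dial.py pics/$f.png;done
```

```text
11.575 F [ 0.19 -0.1  -0.67] [0.35 0.27 0.17] tcp [0.58509 0.01381 0.12865] cx 276.3527741315204
ell [152.5 212.8 213.3 446.  179.7] (np.int64(718), np.int64(183), np.int64(138)) red len 0.58 (1.53) green len 0.834 (1.29) mid-mid 4.19 (1.41)
hand rad via red 5.128 via green 2.348 N 21.82 9.99 hub off 0.267
ell [134.1 199.1 246.4 295.7  41.4] (np.int64(273), np.int64(202), np.int64(165)) red len 0.731 (1.53) green len 0.267 (1.29) mid-mid 0.503 (1.41)
hand rad via red 2.921 via green 3.827 N 12.43 16.29 hub off -0.168
ell [134.8 198.7 246.1 294.7  39.3] (np.int64(375), np.int64(266), np.int64(233)) red len 1.91 (1.53) green len 0.753 (1.29) mid-mid 1.346 (1.41)
hand rad via red 0.273 via green 6.62 N 1.16 28.17 hub off 0.01
ell [134.3 199.  246.6 295.2  42. ] (np.int64(427), np.int64(297), np.int64(282)) red len 2.158 (1.53) green len 0.469 (1.29) mid-mid 0.735 (1.41)
hand rad via red 2.519 via green 3.194 N 10.72 13.59 hub off 0.153dial.py:31: DeprecationWarning: Arrays of 2-dimensional vectors are deprecated. Use arrays of 3-dimensional vectors instead. (deprecated in NumPy 2.0)
  h=np.arctan2(u[1],u[0]);hub=np.cross(u,m)
dial.py:31: DeprecationWarning: Arrays of 2-dimensional vectors are deprecated. Use arrays of 3-dimensional vectors instead. (deprecated in NumPy 2.0)
  h=np.arctan2(u[1],u[0]);hub=np.cross(u,m)
dial.py:31: DeprecationWarning: Arrays of 2-dimensional vectors are deprecated. Use arrays of 3-dimensional vectors instead. (deprecated in NumPy 2.0)
  h=np.arctan2(u[1],u[0]);hub=np.cross(u,m)
dial.py:31: DeprecationWarning: Arrays of 2-dimensional vectors are deprecated. Use arrays of 3-dimensional vectors instead. (deprecated in NumPy 2.0)
  h=np.arctan2(u[1],u[0]);hub=np.cross(u,m)
```

```bash
cat > dial.py <<'E'
from h import *
from scipy.optimize import least_squares
YAW=np.radians(-10.3)
def masks(b):
    i=cv2.GaussianBlur(b,(3,3),0).astype(int);B,G,Rr=i[...,0],i[...,1],i[...,2]
    X=np.zeros(B.shape,bool);X[60:330,40:235]=1
    def big(m):
        n,l,s,c=cv2.connectedComponentsWithStats((m&X).astype(np.uint8)); return np.c_[np.nonzero(l==1+np.argmax(s[1:,4]))[::-1]].astype(float)
    return big((Rr-G>45)&(Rr-B>45)),big((G-Rr>35)&(G-B>15)),big((B-Rr>35)&(B-G>12))
def read(b,W,verbose=True):
    red,gr,bl=masks(b)
    def plane(q,pts):
        l=q[2];tx=np.array([np.cos(YAW),np.sin(YAW),0]);right=np.array([np.sin(YAW),-np.cos(YAW),0]) # viewer faces +x: right is -y
        n=-tx*np.cos(l)+np.array([0,0,np.sin(l)]);up=tx*np.sin(l)+np.array([0,0,np.cos(l)])
        c=atz(W,q[0],q[1],.055);o=W[2]
        d=np.c_[(pts-W[0][:2,2])/W[0][0,0],np.ones(len(pts))]@W[1].T
        P=o+d*(((c-o)@n)/(d@n))[:,None]-c
        return P@right,P@up
    def res(q):
        xr,yr=plane(q,red);xg,yg=plane(q,gr);a=np.arctan2(xr,yr);g=np.arctan2(xg,yg)
        e=np.r_[np.hypot(xr,yr),np.hypot(xg,yg)]-q[3]
        ext=np.r_[np.percentile(a,[2,98])-np.array([1.41+.03,2.94-.03])+2.35,np.percentile(g,[2,98])-np.array([2.94+.03,4.23-.03])+2.35]
        return np.r_[e/.002/np.sqrt(len(e)),ext/.05]
    m=np.r_[red,gr].mean(0)
    r=min((least_squares(res,[m[0]-dx,m[1],l0,.03]) for l0 in(.4,.8,1.1) for dx in (15,30)),key=lambda r:r.cost);q=r.x
    x,y=plane(q,bl);p=np.c_[x,y];u=np.linalg.svd(p-p.mean(0))[2][0]
    far=p[np.argsort(np.hypot(x,y))[-15:]].mean(0)
    if u@far<0:u=-u
    t=np.mod(np.arctan2(u[0],u[1])+2.35+.5,2*np.pi)-.5;tf=np.mod(np.arctan2(far[0],far[1])+2.35+.5,2*np.pi)-.5
    print("dial c px",q[:2].round(1),"lean",q[2].round(2),"r",q[3].round(4),"ext err rad",(r.fun[-4:]*.05).round(3),"n",len(red),len(gr),len(bl))
    print("HAND N: axis",round(t/.235,2),"tip",round(tf/.235,2),"far r",np.hypot(*far).round(4))
if __name__=="__main__":
    import sys
    n=int(sys.argv[1]);F=[];Z=[]
    for i in range(n):
        o=get_obs();w=get_image("wrist");F.append(o["wrist_force"]);Z.append(o["tcp_pos"])
    F=np.array(F);Z=np.array(Z)
    print(o["clock"],"F",F.mean(0).round(2),F.std(0).round(2),"tcp",Z.mean(0).round(5))
    cv2.imwrite(f"pics/{sys.argv[2]}.png",w["pixels"]);read(w["pixels"],cam(w,o))
E
python3 dial.py 2 w8
```

```text
11.675 F [ 0.29 -0.13 -0.71] [0.05 0.4  0.27] tcp [0.58507 0.01377 0.12863]
dial c px [126.9 223.1] lean 0.98 r 0.0307 ext err rad [ 0.002 -0.031  0.035 -0.004] n 457 297 294
HAND N: axis 0.22 tip -0.45 far r 0.0313
```

Call:
apply_moves(increments=[[[0, 0, 0.06, 0, 0, 0], [0, 0, 0.06, 0, 0, 0], [0, 0, 0.06, 0, 0, 0], [0, 0, 0.05, 0, 0, 0], [0, 0, 0, 0, 0, 0], [0, 0, 0, 0, 0, 0]]])

```text
clock: 12.48
tcp_pos: [0.5852, 0.0138, 0.1196]
orientation: [2.412, 2.012, 0.0]
wrist_force: [-2.2, -0.4, 4.9]
opening: 0.228
gripper_force: 59.6
```

```bash
python3 dial.py 5 w9
```

```text
12.675 F [-1.04 -0.08  4.96] [0.66 0.35 0.58] tcp [0.58514 0.01379 0.11954]
dial c px [121.3 227.3] lean 0.96 r 0.0309 ext err rad [ 0.005 -0.026  0.032  0.001] n 490 311 290
HAND N: axis 5.74 tip 4.95 far r 0.0253
```

Call:
apply_moves(increments=[[[0, 0, 0.05, 0, 0, 0], [0, 0, 0.05, 0, 0, 0], [0, 0, 0.05, 0, 0, 0], [0, 0, 0, 0, 0, 0], [0, 0, 0, 0, 0, 0]]])

```text
clock: 13.35
tcp_pos: [0.5852, 0.0138, 0.1137]
orientation: [2.412, 2.012, 0.001]
wrist_force: [-1.8, 0.4, 7.5]
opening: 0.223
gripper_force: 59.9
```

```bash
python3 dial.py 5 w10; python3 fit.py | head -3
```

```text
13.55 F [-1.6   0.09  7.76] [0.24 0.16 0.36] tcp [0.58517 0.01382 0.11374]
dial c px [116.9 230.7] lean 0.98 r 0.0307 ext err rad [ 0.005 -0.025  0.031 -0.   ] n 499 329 254
HAND N: axis 8.29 tip 8.1 far r 0.0228
cap box [252.5 261.5 301.5 327.5] cap top tool xyz [-0.0092  0.0011 -0.0123] [-0.7  0.6  0.7 -0.6]
spring bbox [251.7, 229.5, 298.7, 327.9] pred foot bbox (axis straight) [258.6 232.9 295.  266.5] foot with x=0,y=0 [255.1 226.6 294.6 263.3]
plate bbox [210.5, 182.3, 342.9, 275.3] pred [205.7 186.2 348.8 318. ]
```

Call:
apply_moves(increments=[[[0, 0, 0.05, 0, 0, 0], [0, 0, 0.05, 0, 0, 0], [0, 0, 0.05, 0, 0, 0], [0, 0, 0.05, 0, 0, 0], [0, 0, 0.04, 0, 0, 0], [0, 0, 0, 0, 0, 0], [0, 0, 0, 0, 0, 0]]])

```text
clock: 14.62
tcp_pos: [0.5852, 0.0138, 0.1046]
orientation: [2.412, 2.012, 0.001]
wrist_force: [-3.3, -0.8, 11.7]
opening: 0.225
gripper_force: 60.4
```

```bash
python3 dial.py 6 w11;  python3 - <<'E'
import cv2
b=cv2.imread("pics/w11.png");cv2.imwrite("pics/w11c.png",cv2.resize(b[100:340,70:370],None,fx=2.5,fy=2.5,interpolation=cv2.INTER_CUBIC))
E
```

```text
14.875 F [-3.78 -0.35 11.61] [0.5  0.49 0.35] tcp [0.58524 0.01385 0.10459]
dial c px [109.9 236. ] lean 0.98 r 0.0308 ext err rad [ 0.006 -0.038  0.043 -0.002] n 555 347 328
HAND N: axis 12.38 tip 13.16 far r 0.0252
```

View pics/w11c.png

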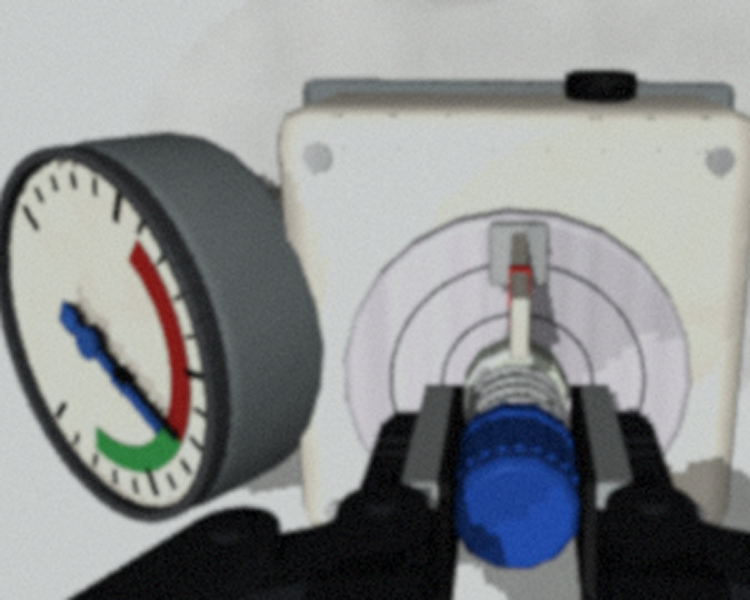

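The dial hand is at the red/green border (about 12.4 N). The estimated compression is 8.0 mm, so about 2 mm of spring travel remains.

Call:
apply_moves(increments=[[[0, 0, 0.04, 0, 0, 0], [0, 0, 0.03, 0, 0, 0], [0, 0, 0.02, 0, 0, 0], [0, 0, 0, 0, 0, 0], [0, 0, 0, 0, 0, 0]]])

```text
clock: 15.55
tcp_pos: [0.5853, 0.0138, 0.1012]
orientation: [2.412, 2.012, 0.001]
wrist_force: [-4.3, 0.3, 14.0]
opening: 0.225
gripper_force: 60.5
```

```bash
python3 dial.py 8 w12; python3 fit.py | head -1
```

```text
15.9 F [-4.43 -0.11 13.54] [0.34 0.44 0.39] tcp [0.58527 0.01385 0.10117]
dial c px [104.9 239.6] lean 0.92 r 0.0343 ext err rad [ 0.072 -0.188  0.253 -0.049] n 563 212 341
HAND N: axis 13.55 tip 13.98 far r 0.0275
cap box [252.5 261.5 301.5 327.5] cap top tool xyz [-0.0092  0.0011 -0.0123] [-0.7  0.6  0.7 -0.6]
```

Call:
apply_moves(increments=[[[0, 0, 0, 0, 0, 0], [0, 0, 0, 0, 0, 0], [0, 0, 0, 0, 0, 0], [0, 0, 0, 0, 0, 0], [0, 0, 0, 0, 0, 0], [0, 0, 0, 0, 0, 0], [0, 0, 0, 0, 0, 0], [0, 0, 0, 0, 0, 0]]])

```text
clock: 17.1
tcp_pos: [0.5853, 0.0139, 0.1012]
orientation: [2.412, 2.012, 0.001]
wrist_force: [-4.2, -0.9, 13.2]
opening: 0.227
gripper_force: 60.5
```

Call:
apply_moves(increments=[[[0, 0, -0.05, 0, 0, 0], [0, 0, -0.1, 0, 0, 0], [0, 0, -0.12, 0, 0, 0], [0, 0, -0.12, 0, 0, 0], [0, 0, -0.12, 0, 0, 0], [0, 0, -0.12, 0, 0, 0], [0, 0, -0.15, 0, 0, 0], [0, 0, -0.3, 0, 0, 0], [0, 0, -0.6, 0, 0, 0], [0, 0, -0.6, 0, 0, 0]]])

```text
clock: 18.35
tcp_pos: [0.5849, 0.0138, 0.1924]
orientation: [-2.412, -2.012, 0.0]
wrist_force: [-0.2, 0.3, -0.9]
opening: 0.225
gripper_force: 59.0
```

Call:
apply_moves(increments=[[[0, 0, -0.3, 0, 0, 0], [0, 0, 0, 0, 0, 0], [0, 0, 0, 0, 0, 0]]])

```text
clock: 18.73
tcp_pos: [0.5845, 0.0137, 0.2024]
orientation: [-2.412, -2.012, 0.002]
wrist_force: [-0.2, -0.8, -0.8]
opening: 0.228
gripper_force: 59.0
```

```bash
python3 dial.py 2 w13; python3 fit.py | head -2;  python3 - <<'E'
import cv2
b=cv2.imread("pics/w13.png");cv2.imwrite("pics/w13c.png",cv2.resize(b[100:340,70:370],None,fx=2.5,fy=2.5,interpolation=cv2.INTER_CUBIC))
E
```

```text
18.775 F [-0.43 -0.31 -0.98] [0.18 0.45 0.13] tcp [0.58449 0.01367 0.2023 ]
dial c px [163.  196.1] lean 1.0 r 0.0303 ext err rad [ 0.004 -0.041  0.045 -0.004] n 269 185 174
HAND N: axis 13.93 tip 14.45 far r 0.0248
cap box [252.5 261.5 301.5 326.5] cap top tool xyz [-0.0097  0.0011 -0.011 ] [-0.5  0.4  0.5 -0.4]
spring bbox [247.8, 229.4, 302.4, 328.2] pred foot bbox (axis straight) [258.8 232.9 294.9 266.3] foot with x=0,y=0 [255.1 226.6 294.6 263.3]
```

View pics/w13c.png

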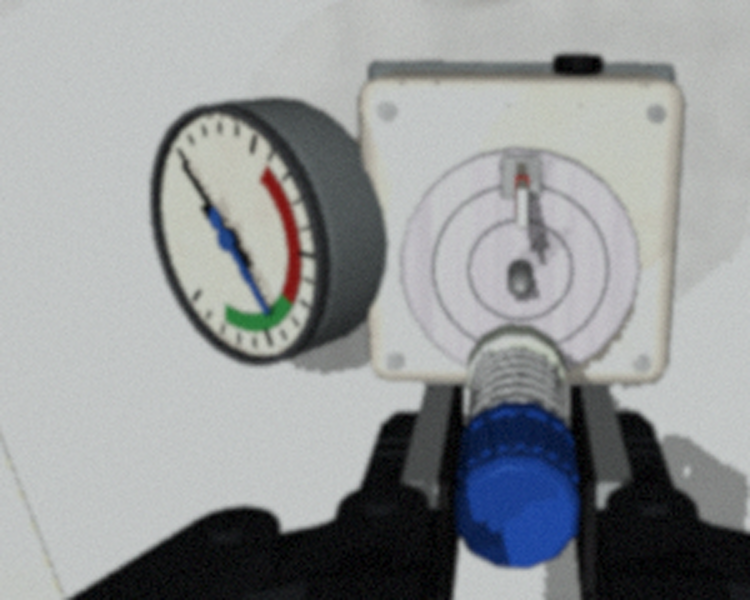

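The blue hand is left at about 14 N at crop (270,312), inside the green zone, and the unit is free of the pin. It goes to the left green tray.

Call:
apply_moves(increments=[[[-0.9, 0.17, 0, 0, 0, 0], [-0.94, 0.17, 0, 0, 0, 0], [-0.94, 0.17, 0, 0, 0, 0], [-0.94, 0.17, 0, 0, 0, 0], [-0.94, 0.17, 0, 0, 0, 0], [-0.94, 0.17, 0, 0, 0, 0], [-0.94, 0.17, 0, 0, 0, 0], [-0.94, 0.17, 0, 0, 0, 0], [-0.94, 0.17, 0, 0, 0, 0], [-0.93, 0.18, 0, 0, 0, 0]]])

```text
clock: 20.23
tcp_pos: [0.585, -0.3677, 0.2029]
orientation: [-2.412, -2.012, 0.0]
wrist_force: [0.8, 0.5, -0.7]
opening: 0.226
gripper_force: 59.0
```

Call:
apply_moves(increments=[[[0, 0, 0.5, 0, 0, 0], [0, 0, 0.5, 0, 0, 0], [0, 0, 0.5, 0, 0, 0], [0, 0, 0, 0, 0, 0], [0, 0, 0, 0, 0, 0]]])

```text
clock: 20.85
tcp_pos: [0.5856, -0.366, 0.1439]
orientation: [2.411, 2.013, 0.0]
wrist_force: [-0.3, -0.6, 0.4]
opening: 0.224
gripper_force: 59.0
```

```bash
cat > tr.py <<'E'
from h import *
o=get_obs();w=get_image("wrist");W=cam(w,o);Rt=R.from_rotvec(o["orientation"]).as_matrix()
print(o["clock"],o["tcp_pos"],o["wrist_force"],o["gripper_force"])
cv2.imwrite("pics/w14.png",w["pixels"])
i=w["pixels"].astype(int);m=((i[...,1]-i[...,2]>30)&(i[...,1]-i[...,0]>15)).astype(np.uint8)
n,l,s,c=cv2.connectedComponentsWithStats(m)
m=(l==1+np.argmax(s[1:,4]));ys,xs=np.nonzero(m);print("green",s[1:][np.argmax(s[1:,4])])
P=np.array([atz(W,u,v,.02) for u,v in zip(xs[::5],ys[::5])]);T=(P-o["tcp_pos"])@Rt
print("tool-frame extents",T.min(0),T.max(0),"world",P.min(0),P.max(0))
q=cv2.minAreaRect(np.c_[xs,ys].astype(np.float32));print(q)
E
python3 tr.py
```

```text
20.85 [ 0.58560431 -0.36603206  0.1438592 ] [-0.34910734 -0.5555122   0.43839973] 59.01596309951856
green [  209   135   128   125 10845]
tool-frame extents [-0.04970009 -0.05196499  0.12382564] [0.0531951  0.05002279 0.1238915 ] world [ 0.54048242 -0.40962738  0.02      ] [ 0.62997124 -0.31902842  0.02      ]
((274.6234130859375, 198.25852966308594), (108.8733901977539, 114.3338394165039), 78.83512115478516)
```

Call:
apply_moves(increments=[[[0, 0, 0.6, 0, 0, 0], [0, 0, 0.8, 0, 0, 0], [0, 0, 0.7, 0, 0, 0], [0, 0, 0.35, 0, 0, 0], [0, 0, 0.12, 0, 0, 0], [0, 0, 0.05, 0, 0, 0], [0, 0, 0.03, 0, 0, 0], [0, 0, 0, 0, 0, 0], [0, 0, 0, 0, 0, 0]]])

```text
clock: 22.02
tcp_pos: [0.5854, -0.3665, 0.0378]
orientation: [2.412, 2.012, 0.0]
wrist_force: [0.3, 0.9, -0.7]
opening: 0.228
gripper_force: 59.0
```

```bash
python3 fo.py 3
```

```text
22.125 F [ 0.28  0.6  -0.54] [0.09 0.29 0.19] tcp [ 0.58533 -0.36651  0.03766] cx 276.3527741315204
```

Call:
apply_moves(increments=[[[0, 0, 0.03, 0, 0, 0], [0, 0, 0.02, 0, 0, 0], [0, 0, 0, 0, 0, 0], [0, 0, 0, 0, 0, 0]]])

```text
clock: 22.68
tcp_pos: [0.5853, -0.3666, 0.036]
orientation: [2.412, 2.012, 0.0]
wrist_force: [-1.5, 0.5, 5.8]
opening: 0.228
gripper_force: 59.7
```

```bash
python3 fo.py 3
```

```text
22.775 F [-1.73  0.54  5.28] [0.22 0.08 0.41] tcp [ 0.58533 -0.36658  0.03596] cx 276.3527741315204
```

Call:
apply_moves(increments=[[[0, 0, -0.01, 0, 0, 0], [0, 0, 0, 0, 0, 0], [0, 0, 0, 0, 0, 0]]])

```text
clock: 23.2
tcp_pos: [0.5853, -0.3666, 0.036]
orientation: [2.412, 2.012, 0.0]
wrist_force: [-1.0, 0.7, 5.4]
opening: 0.225
gripper_force: 59.6
```

Call:
apply_moves(increments=[[[0, 0, 0, 0, 0, 0], [0, 0, 0, 0, 0, 0], [0, 0, 0, 0, 0, 0], [0, 0, 0, 0, 0, 0], [0, 0, 0, 0, 0, 0]]], hand=0.6)

```text
clock: 23.82
tcp_pos: [0.5852, -0.3664, 0.0357]
orientation: [-2.413, -2.012, -0.0]
wrist_force: [0.8, 1.0, 0.5]
opening: 0.599
gripper_force: 0.0
```

Call:
apply_moves(increments=[[[0, 0, -0.2, 0, 0, 0], [0, 0, -0.6, 0, 0, 0], [0, 0, -1, 0, 0, 0], [0, 0, -1, 0, 0, 0], [-0.5, 0, -1, 0, 0, 0], [-0.6, 0, 0, 0, 0, 0], [0, 0, 0, 0, 0, 0], [0, 0, 0, 0, 0, 0]]])

```text
clock: 24.82
tcp_pos: [0.577, -0.4089, 0.1865]
orientation: [-2.411, -2.011, -0.0]
wrist_force: [0.3, 0.2, 0.2]
opening: 0.599
gripper_force: 0.0
```

```bash
python3 tr.py
python3 - <<'E'
from h import *
o=get_obs();w=get_image("wrist");W=cam(w,o);t=get_image("top");s=get_image("scene")
cv2.imwrite("pics/fin_t.png",t["pixels"]);cv2.imwrite("pics/fin_s.png",s["pixels"])
b=w["pixels"].astype(int);m=((b[...,0]-b[...,2]>50)&(b[...,0]-b[...,1]>25)).astype(np.uint8)
n,l,st,c=cv2.connectedComponentsWithStats(m)
for i in range(1,n):
    if st[i,4]>150: print("blue",st[i],c[i],atz(W,*c[i],.058))
P=[.5853,-.3666]
th=np.linspace(0,6.3,60)
q=np.array([proj(W,[P[0]+.011*np.cos(a),P[1]+.011*np.sin(a),z]) for a in th for z in(.063,.043)]);print("pred upright cap box",q.min(0),q.max(0))
q=np.array([proj(W,[P[0]+.011*np.cos(a),P[1]+.011*np.sin(a),z]) for a in th for z in(.063,.003)]);print("pred spring box",q.min(0),q.max(0))
for k in masks_of("spring",w)[:2]: print(k["confidence"],k["bbox"])
E
```

```text
24.825 [ 0.57698184 -0.40886975  0.18649534] [0.33880685 0.20320205 0.18767468] 0.0
green [ 217   81  116  117 9354]
tool-frame extents [-0.00701602 -0.05072628  0.16642695] [0.09508289 0.05104584 0.16669106] world [ 0.54034765 -0.41059175  0.02      ] [ 0.62989539 -0.32063847  0.02      ]
((276.59613037109375, 139.98077392578125), (101.78426361083984, 103.1570816040039), 78.69007110595703)
blue [264 135  26  28 567] [276.670194   148.82186949] [ 0.58567294 -0.36694046  0.058     ]
blue [360 216  26  27 304] [373.25328947 229.39473684] [ 0.65407102 -0.44796911  0.058     ]
pred upright cap box [261.9424267  132.91880348] [290.29336437 163.33343681]
pred spring box [261.9424267  129.95843986] [290.29336437 163.33343681]
0.92 [263.2, 133.8, 290.5, 164.8]
```

The unit stands upright in the tray: the spring box matches the upright prediction and the cap is at the tray centre. Handing in.

```bash
python3 -c "
from cell import *
print(close_job())"
```

```text
the job is handed in; nothing more can be done
None
```

The job is handed in: the spring unit was pressed to about 10 mm compression, judged level with the band from force and travel, and held steady for over a second. The blue hand stayed at about 14 N, in the green zone, so the unit now stands upright in the leftmost green tray; I did not touch the vial, beaker or dropper bottle.

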